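# Coffee roaster: find the drum's door by feel and hold it over the chute

### The job

The hand-cranked coffee roaster is to be emptied. Take hold of its crank handle, turn the drum and feel where its heavy side hangs: that is the drum's steel door, shut away inside the casing, and since the crank was clamped on the shaft in any odd position only the feel tells you where the door is. Finish holding the handle still, fingers gripping it, with the heavy door straight down over the chute so that I can unlatch it, and leave the bowl, the cezve, the jar and the tin where they stand.

Things in the scene. Friction and masses are not known exactly. Their poses are not given: they have to be found in the camera images.
- roaster: Drum coffee roaster, fixed. Base 240 x 250 mm; level steel casing, 170 mm in diameter, 206 mm long, its axis 190 mm up, on two grey cheeks; closed loading flap on top (highest point 309 mm), chute underneath. Origin: centre of the underside, on the sill; its y axis is parallel to the drum's shaft, z up. The crank is on its -y side, 138 mm from the middle; the cheek's outside is at 113 mm.
- drum_mid (a point): Middle of the drum that turns unseen in the casing, on the shaft's axis; axes as the roaster's. The drum is balanced but for its steel door (0.60 to 0.81 kg, centre 64 mm off the axis; weight moment at most 0.38 to 0.51 N m). It turns endlessly either way; the bearings rub with a steady 0.56 N m at any speed, so it stays where it is left. At the start the door is over 40 degrees off straight down.
- axle (a point): Point on the shaft's axis in the plane of the crank arm, 190 mm above the sill; axes as the roaster's. The crank's hub ends 9 mm in front of it (its -y). While it turns slowly, the push along the handle's circle is 8.6 N with the door straight down or straight up, 1 to 3 N where the door sinks and 14 to 16.5 N where it rises level with the axis; at rest, friction hides part of this.
- crank: Steel crank arm, clamped on the shaft at an unknown angle to the door; it does not slip. Origin: the point axle. Its z axis points from the shaft to the handle, its y axis runs along the shaft into the roaster; it turns about y. A round tail weight (34 mm in diameter) opposite the handle balances arm and handle, so the crank itself has no heavy side.
- handle_mid (a point): Place to grip on the crank's handle, a wooden sleeve 28 mm in diameter, 100 mm long, that spins freely on its pin and stands out along the crank's -y, level. The point is on the sleeve's axis, 65 mm from the shaft's axis, 78 mm out from the arm's plane, 30 mm from the free end. It can be pinched from above anywhere on its circle (125 to 255 mm up); the hand need not tilt as the crank turns.
- bowl: Red ceramic bowl, 110 mm wide and 42 mm high, on the roaster's base plate under the chute. Origin: centre of the underside. To be left alone.
- cezve: Copper-tone steel coffee pot, 90 mm wide and 74 mm high, with a slanting wooden handle along its own +x (to 170 mm from its axis, 106 mm up). Origin: centre of the underside. To be left alone.
- jar: Glass jar with a latched lid, 90 mm wide and 140 mm high, in the upper of the two stacked crates. Origin: centre of the underside. To be left alone.
- tin: Aluminium tin with a hinged flap in its lid, 94 x 74 x 122 mm, in the upper crate. Origin: centre of the underside. To be left alone.
- crates: Two slatted wooden crates stacked, 340 x 240 mm and together 240 mm high, fixed. Origin: centre of the underside.

How it is judged:
By the outcome, as a careful person would: the job done as asked, in the order asked, and still so for the second after the job is handed in, while the arm keeps its last pose, push and grip.
It also fails if it takes over 72 s, if anything falls off the work surface, if the arm or the gripper's body presses on something with over 40 N, if the wrist force passes 120 N, or if a joint passes its speed limit or range.

### The arm

A 6-joint arm with a two-finger parallel gripper is mounted at the origin on the work surface. World frame = base frame: x ahead of the robot, y to its left, z up, the work surface at z = 0. Lengths are in m, angles in rad, forces in N, time in s.
With the tool pointing down it reaches from about 0.275 to 0.75 m from the base axis. Payload 10.2 kg.
Tool frame: the origin (TCP) lies at the very end of the fingers, on their centre line; the grasp point (between the pads) lies 19 mm behind it; z points along the fingers, y is the line along which they close (so a half turn about z gives the same grasp; the last joint's range is limited). The gripper opens to 88 mm and grips with 3 to 60 N. Pads are 18 mm wide; open, the fingers measure 123 mm over their backs; the gripper's body (75 mm by 187 mm) begins 45 mm behind the grasp point.
Start: joints at [1.097, 0.313, 1.498, -0, 1.331, -0.223], TCP at [0.13, 0.509, 0.207] pointing down, gripper open.
Joint ranges: [-2.94, 2.94], [-0.97, 2.17], [0.19, 2.56], [-1.23, 4.37], [0.02, 3.11], [-2.88, 2.88]. Speed limits (rad/s): [2.39, 2.39, 3.01, 3.14, 3.14, 3.14].

### API

Orientations are given as a unit quaternion [x, y, z, w].
In Python, from bench import * gives the robot as it stands.
- The arm moves only by the tool step_arm, never from a script. Its argument "deltas" is a list of rows, each a list of 3 entries, a list of its own where there are three numbers: the shift along the tool's x, y, z in cm, then the turn, a rotation vector about the tool's x, y, z in rad, then the finger opening in cm, from 0 to 8.81. A call has 1 to 8 rows; each row is the pose to reach, as a shift and turn from the pose commanded when the call began, along the tool's axes at that moment; what a row does not reach only later rows make up. A row lasts 1/12 s, in which the tool goes at most 41.7 mm and 7.16 degrees, less where a joint would pass 70% of its speed; a pose out of reach is approached as far as the arm can. A call with a gripper value outside its range is refused whole. The fingers move at their own pace and stop on an object; "newtons" is the grip in N (left out, the last holds). Time passes only in rows, so rows that repeat a pose let the fingers close. It gives the time, the measured TCP pose, the force, the opening and the grip force at its end, in the units of the state.
- get_state(): the state, without advancing time (a new reading comes with each control period).
- get_image(name): name is "scene" or "top" or "wrist"; returns a dict with "pixels" (400x640x3 uint8, red, green, blue), "z_map" (400x640 float32, m along the optical axis (not along the pixel's ray), 0 where there is no reading), "vfov" (degrees; the focal length in pixels is half the picture's height over the tangent of half this angle, whatever the lens; pixels are square), "cx", "cy" (the principal point, pixels), "R" (3x3) and "t" (3): a world point X has camera coordinates R X + t. Camera axes: x right, y down, z forward; pixel columns grow to the right and rows downward; lengths in m; the calibration is good to about 2 mm. The wrist camera is an equidistant fisheye: a pixel r from the principal point sees the ray r / f radians off the axis. A picture is of the moment at which its call begins.
- close_job(): hands the job in; it is judged then, once.
The state is a dict: "time": time; "joints": joint angles; "joint_velocities": joint speeds; "joint_torque": joint torques, N m; "tool_pos": TCP position; "eef_rot": TCP orientation; "ft_force": force on the tool from outside, world axes, zero at the start; "ft_torque": the same for the moment, N m; "finger_gap": finger opening in m; "grasp_force": force on a finger pad.
Only numpy, scipy, OpenCV 4.12 (cv2) and the standard library are available. Lean on these libraries where they do the work, as an engineer would, in place of code of your own. Each camera call takes 0.05 s, during which the arm holds its last target. There are 200 camera calls.

## Working session

There is one attempt and no reset: what is moved stays moved. The work goes in short steps, Python scripts to look and compute and a tool call to move; the robot and the scene stay as the last step left them, time stands still between calls to the robot, and variables do not carry over. Pictures are saved under pics/ and viewed, at most 10 in all, crops included, and the job is handed in when it is done.

Besides the shell and the picture viewer there is one more tool, called after "Emit:" as name(argument=value, ...), one argument or row to a line, values as JSON. step_arm: Moves the arm, as the interface text tells. Its arguments: {"type":"object","properties":{"deltas":{"type":"array"},"newtons":{"type":"number"}},"required":["deltas"]}

```bash
mkdir -p pics; ls
cat > h.py <<'E'
from bench import *
import numpy as np, cv2
def snap(n,f):
    d=get_image(n); cv2.imwrite('pics/'+f,cv2.cvtColor(d['pixels'],cv2.COLOR_RGB2BGR))
    np.savez('pics/'+f+'.npz',**d); return d
def load(f): return dict(np.load('pics/'+f+'.npz'))
def cloud(d):
    f=200/np.tan(np.radians(d['vfov'])/2); z=d['z_map']; v,u=np.mgrid[0:400,0:640]
    P=np.stack([(u-d['cx'])/f*z,(v-d['cy'])/f*z,z],-1)
    W=(P-d['t'])@d['R']; W[z==0]=np.nan; return W
E
python3 - <<'E'
from h import *
a=snap('scene','s1.png');b=snap('top','t1.png')
cv2.imwrite('pics/st.png',np.hstack([cv2.resize(cv2.imread('pics/s1.png'),(640,400))]))
for d in(a,b): print(d['vfov'],d['cx'],d['cy'],(-d['R'].T@d['t']).round(3))
print(get_state())
E
```

```text
pics
48.724589543319574 315.3736103052998 196.75110995510212 [1.295 0.128 0.899]
50.698875291065995 316.5097860853374 200.52477474836044 [ 0.49  -0.047  1.099]
{'time': 0.1, 'joints': array([ 1.09658353e+00,  3.13367738e-01,  1.49828324e+00, -7.18664134e-06,
        1.33101343e+00, -2.23400456e-01]), 'joint_velocities': array([-0.00104652, -0.00051652, -0.00322648, -0.00063363, -0.0017713 ,
        0.00015088]), 'joint_torque': array([ 2.77982217e-03, -4.02818906e+01, -2.52648371e+01,  6.96269819e-02,
        3.41680285e-02, -7.09365963e-05]), 'tool_pos': array([0.13020614, 0.50835921, 0.2060611 ]), 'eef_rot': array([ 1.25076858e-01,  9.92146911e-01, -5.04797964e-04, -1.79869566e-04]), 'ft_force': array([-0.32157038,  0.32798162,  0.04079314]), 'ft_torque': array([-0.03765181, -0.00680621,  0.0702218 ]), 'grasp_force': 0.0, 'finger_gap': 0.0881732416500304}
```

View pics/s1.png

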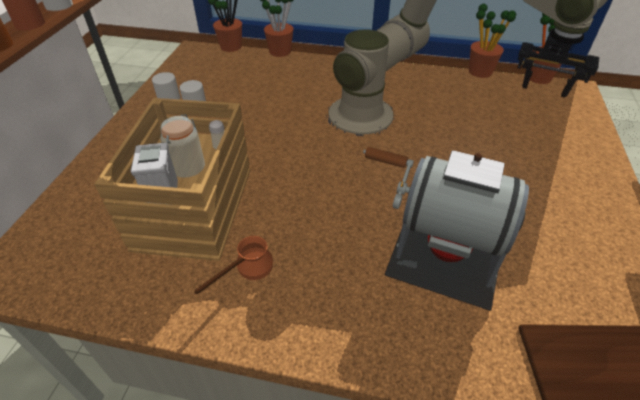

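View pics/t1.png

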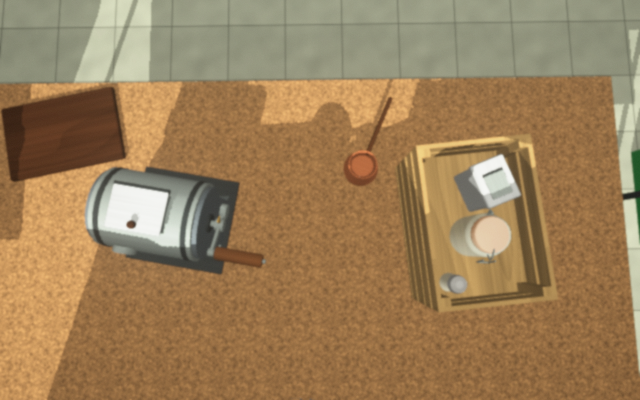

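The scene picture shows the roaster at about (455,215) with its wooden handle at (385,157). In the top view the handle is at (238,257), with the hub near (215,225).

Run:
```python
from h import *
from scipy.optimize import least_squares
S=load('s1.png');T=load('t1.png')
for n,d,(u0,u1,v0,v1) in(('s',S,(362,412,146,168)),('t',T,(210,268,244,270))):
    W=cloud(d);p=d['pixels'].astype(int)
    m=np.zeros((400,640),bool);m[v0:v1,u0:u1]=1
    base=W[...,2]
    m&=(base>0.1)&(p[...,0]-p[...,2]>25)
    Q=W[m];c=Q.mean(0);u,s,vt=np.linalg.svd(Q-c);pr=(Q-c)@vt[0]
    print(n,len(Q),'c',c.round(4),'dir',vt[0].round(3),'ends',(c+vt[0]*pr.min()).round(4),(c+vt[0]*pr.max()).round(4),'z',np.percentile(Q[:,2],[2,50,98]).round(3))
# casing cylinder: points between z .12-.28
A=np.vstack([cloud(d)[v0:v1,u0:u1].reshape(-1,3) for d,(u0,u1,v0,v1) in((S,(410,525,160,255)),(T,(88,212,168,262)))])
A=A[np.isfinite(A).all(1)&(A[:,2]>.14)&(A[:,2]<.29)]
def r(q):
    x,y,z,th=q;d=np.array([np.sin(th),-np.cos(th),0]) # shaft dir toward crank -y
    w=A-[x,y,z];w=w-np.outer(w@d,d);return np.linalg.norm(w,axis=1)-.085
g=least_squares(r,[A[:,0].mean(),A[:,1].mean(),.19,-.2],loss='soft_l1',f_scale=.003,x_scale=[.01,.01,.01,.1])
x,y,z,th=g.x;d=np.array([np.sin(th),-np.cos(th),0])
ins=np.abs(g.fun)<.004
t=(A-[x,y,z])@d
print(g.x.round(4),'dir',d.round(3),len(A),np.median(abs(g.fun)),'t',np.percentile(t[abs(r(g.x))<.003],[1,99]))
tt=np.percentile(t[abs(r(g.x))<.003],[.5,99.5]).mean();print('mid',(g.x[:3]+d*tt).round(4))
# base plate dark
W=cloud(T);p=T['pixels'].astype(int);m=(p.max(2)<85)&(W[...,2]<.06)&(W[...,2]>-.01);m[:,280:]=0;m[:160]=0;m[280:]=0;m[:,:130]=0
print('base z',np.percentile(W[m][:,2],[5,50,95]).round(4),m.sum())
print('table z',W[350:390,300:350,2].mean())
```

```text
s 503 c [0.4814 0.1156 0.2261] dir [ 0.185  0.983 -0.002] ends [0.4708 0.0592 0.2262] [0.4916 0.1694 0.226 ] z [0.211 0.228 0.234]
t 675 c [0.4758 0.1135 0.2299] dir [-0.187 -0.982 -0.011] ends [0.486  0.167  0.2304] [0.4657 0.0602 0.2293] z [0.221 0.231 0.235]
[ 0.7055  1.0653  0.1906 -0.1769] dir [-0.176 -0.984  0.   ] 14405 0.0015141721641282468 t [0.67868773 0.88212908]
mid [0.5682 0.2969 0.1906]
base z [0.0143 0.0176 0.022 ] 1847
table z nan
```

Emit:
step_arm(
  deltas=[
    [[0,0,-4],[0,0,0.12],8.8],
    [[0,0,-8],[0,0,0.24],8.8],
    [[0,0,-12],[0,0,0.36],8.8],
    [[0,0,-16],[0,0,0.48],8.8],
    [[-3.2,-2.35,-16],[0,0,0.6],8.8],
    [[-6.4,-4.7,-16],[0,0,0.72],8.8],
    [[-9.6,-7.05,-16],[0,0,0.84],8.8],
    [[-12.8,-9.4,-16],[0,0,0.96],8.8],
  ],
)

```text
time: 0.77
tool_pos: [0.2315, 0.3843, 0.3663]
eef_rot: [0.571, 0.821, -0.0, -0.0]
ft_force: [0.8, 1.8, 0.2]
finger_gap: 0.088
grasp_force: 0.0
```

```bash
cat >> h.py <<'E'
from scipy.spatial.transform import Rotation as Ro
C=np.array([.5302,.0844,.19]); E=np.array([.984,-.176,0]); D=np.array([-.176,-.984,0])
def go(p,ya=E):
    s=get_state();R=Ro.from_quat(s['eef_rot']).as_matrix()
    zz=np.array([0,0,-1.]);Rt=np.stack([np.cross(ya,zz),ya,zz],1)
    print('pos',s['tool_pos'].round(4),'shift cm',(R.T@(np.array(p)-s['tool_pos'])*100).round(2),'turn',Ro.from_matrix(R.T@Rt).as_rotvec().round(3),'F',s['ft_force'].round(2),'t',s['time'],'j',s['joints'].round(2))
E
python3 -c "
from h import *
go([.4725,.0947,.36])"
```

```text
pos [0.2315 0.3843 0.3663] shift cm [-35.53  12.54   0.63] turn [-0.     0.     0.532] F [0.83 1.83 0.17] t 0.7667 j [ 0.77  0.08  1.38 -0.    1.69  0.41]
```

Emit:
step_arm(
  deltas=[
    [[-3.8,1.35,0],[0,0,0.1],8.8],
    [[-7.6,2.7,0],[0,0,0.2],8.8],
    [[-11.4,4.05,0],[0,0,0.3],8.8],
    [[-15.2,5.4,0],[0,0,0.4],8.8],
    [[-19,6.75,0],[0,0,0.5],8.8],
    [[-22.8,8.1,0.6],[0,0,0.53],8.8],
    [[-26.6,9.4,0.6],[0,0,0.53],8.8],
    [[-30.4,10.7,0.6],[0,0,0.53],8.8],
  ],
)

```text
time: 1.43
tool_pos: [0.4389, 0.137, 0.3602]
eef_rot: [0.765, 0.644, -0.0, -0.0]
ft_force: [0.6, 1.8, -0.0]
finger_gap: 0.0879
grasp_force: 0.0
```

```bash
python3 -c "
from h import *
go([.4725,.0947,.29])"
```

```text
pos [0.4389 0.137  0.3602] shift cm [-3.6   4.03  7.01] turn [-0.001  0.     0.007] F [ 0.61  1.77 -0.02] t 1.4333 j [0.05 0.1  1.36 0.   1.68 0.22]
```

Emit:
step_arm(
  deltas=[
    [[-2.5,2.8,0],[0,0,0.007],8.8],
    [[-3.6,4.0,0.5],[0,0,0.007],8.8],
    [[-3.6,4.0,4],[0,0,0.007],8.8],
    [[-3.6,4.0,7],[0,0,0.007],8.8],
    [[-3.6,4.0,7],[0,0,0.007],8.8],
    [[-3.6,4.0,7],[0,0,0.007],8.8],
  ],
)

```text
time: 1.93
tool_pos: [0.4712, 0.0967, 0.2905]
eef_rot: [0.767, 0.642, -0.001, -0.001]
ft_force: [-1.2, 0.1, 1.4]
finger_gap: 0.088
grasp_force: 0.0
```

```bash
python3 -c "
from h import *
go([.4725,.0947,.2015])
d=snap('wrist','w1.png'); go([.4725,.0947,.2015])
R=d['R'];t=d['t'];print(d['vfov'],(-R.T@t).round(4))
f=200/np.tan(np.radians(d['vfov']/2))
W=cloud(d) if 0 else None
for p in (C+E*-.0586+[0,0,.03], C+D*.03+E*-.0586+[0,0,.03],C-D*.07+E*-.0586+[0,0,.03]):
  c=R@p+t;a=np.arctan2(np.hypot(c[0],c[1]),c[2]);h=np.hypot(c[0],c[1]);print(d['cx']+f*a*c[0]/h,d['cy']+f*a*c[1]/h)
"
```

```text
pos [0.4712 0.0967 0.2905] shift cm [-0.17  0.19  8.9 ] turn [-0.002  0.     0.   ] F [-1.23  0.07  1.4 ] t 1.9333 j [-0.04  0.17  1.47 -0.    1.51  0.14]
pos [0.4718 0.0968 0.292 ] shift cm [-0.2   0.09  9.05] turn [ 0.001 -0.     0.   ] F [-0.32  0.28  1.14] t 1.9833 j [-0.04  0.17  1.46  0.    1.51  0.14]
65.70646984690485 [0.485  0.1697 0.4699]
319.1666781964155 196.91379751056644
319.1331784770789 229.7027767780815
319.19154015703936 112.95961531153944
```

View pics/w1.png

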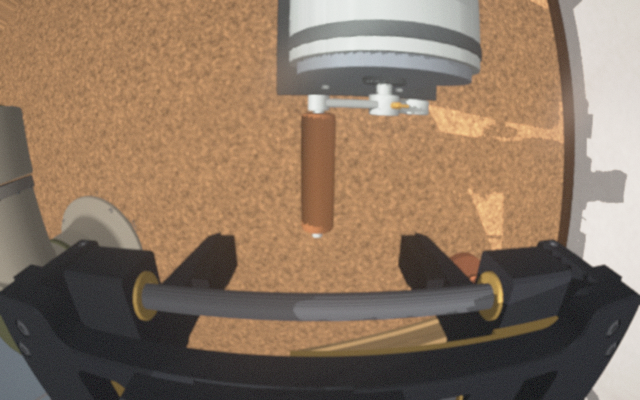

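The wrist picture shows the handle upright at (318, 115–232), where the estimate predicts it, centred between the open fingers. I'll lower and grip.

Emit:
step_arm(
  deltas=[
    [[-0.2,0.1,3],[0,0,0],8.8],
    [[-0.2,0.1,6],[0,0,0],8.8],
    [[-0.2,0.1,8],[0,0,0],8.8],
    [[-0.2,0.1,8.9],[0,0,0],8.8],
    [[-0.2,0.1,8.9],[0,0,0],8.8],
    [[-0.2,0.1,8.9],[0,0,0],8.8],
    [[-0.2,0.1,8.9],[0,0,0],8.8],
  ],
  newtons=45,
)

```text
time: 2.57
tool_pos: [0.4732, 0.0946, 0.2036]
eef_rot: [0.767, 0.642, 0.001, 0.001]
ft_force: [0.0, -0.2, 0.2]
finger_gap: 0.0878
grasp_force: 0.0
```

Emit:
step_arm(
  deltas=[
    [[0,0,0],[0,0,0],2],
    [[0,0,0],[0,0,0],2],
    [[0,0,0],[0,0,0],2],
    [[0,0,0],[0,0,0],2],
    [[0,0,0],[0,0,0],2],
    [[0,0,0],[0,0,0],2],
    [[0,0,0],[0,0,0],2],
    [[0,0,0],[0,0,0],2],
  ],
)

```text
time: 3.23
tool_pos: [0.4722, 0.0945, 0.2015]
eef_rot: [0.767, 0.642, -0.0, -0.0]
ft_force: [-0.1, 0.1, -0.5]
finger_gap: 0.0368
grasp_force: 0.0
```

```bash
python3 -c "
from h import *
s=get_state();go([.4725,.0947,.2015]);w=s['tool_pos']-C+[0,0,.019];print(w@E,w@D,w[2],s['finger_gap'],s['grasp_force'],s['ft_torque'].round(2))
"
```

```text
pos [0.4722 0.0945 0.2015] shift cm [0.02 0.03 0.  ] turn [-0.  0. -0.] F [-0.07  0.14 -0.52] t 3.2333 j [-0.05  0.22  1.63 -0.    1.29  0.13]
-0.058885192979692226 0.00023742731939388841 0.03051278304346226 0.03676956527828359 0.0 [-0.04  0.02  0.03]
```

Emit:
step_arm(
  deltas=[
    [[0,0,0],[0,0,0],2],
    [[0,0,0],[0,0,0],2],
    [[0,0,0],[0,0,0],2],
    [[0,0,0],[0,0,0],2],
    [[0,0,0],[0,0,0],2],
  ],
)

```text
time: 3.65
tool_pos: [0.4722, 0.0945, 0.2015]
eef_rot: [0.767, 0.642, -0.0, 0.0]
ft_force: [-0.7, -0.3, -0.1]
finger_gap: 0.0201
grasp_force: 0.0
```

```bash
python3 -c "
from h import *
s=get_state();go([.4725,.0947,.2015]);w=s['tool_pos']-C+[0,0,.019];print(w@E,w@D,w[2],s['finger_gap'],s['grasp_force'],s['ft_torque'].round(2))
th=np.radians(-63+np.arange(0,361,24))
for i in range(15):
  q=th[i]+np.radians(6*np.arange(5));print(i,round(np.degrees(th[i])),[(round(6.5*(np.sin(a)-np.sin(q[0])),2),round(-6.5*(np.cos(a)-np.cos(q[0])),2)) for a in q[1:]])
"
```

```text
pos [0.4722 0.0945 0.2015] shift cm [0.02 0.03 0.  ] turn [0. 0. 0.] F [-0.7  -0.33 -0.1 ] t 3.65 j [-0.05  0.22  1.63 -0.    1.29  0.13]
-0.05888745863495983 0.00023795044445586494 0.03053083176796177 0.02008811823294715 0.0 [-0.08  0.11 -0.01]
0 -63 [(np.float64(0.34), np.float64(-0.59)), (np.float64(0.74), np.float64(-1.14)), (np.float64(1.2), np.float64(-1.65)), (np.float64(1.7), np.float64(-2.1))]
1 -39 [(np.float64(0.55), np.float64(-0.4)), (np.float64(1.14), np.float64(-0.74)), (np.float64(1.76), np.float64(-1.02)), (np.float64(2.41), np.float64(-1.23))]
2 -15 [(np.float64(0.67), np.float64(-0.14)), (np.float64(1.34), np.float64(-0.21)), (np.float64(2.02), np.float64(-0.21)), (np.float64(2.7), np.float64(-0.14))]
3 9 [(np.float64(0.67), np.float64(0.14)), (np.float64(1.31), np.float64(0.35)), (np.float64(1.93), np.float64(0.63)), (np.float64(2.52), np.float64(0.97))]
4 33 [(np.float64(0.55), np.float64(0.4)), (np.float64(1.06), np.float64(0.86)), (np.float64(1.51), np.float64(1.36)), (np.float64(1.91), np.float64(1.91))]
5 57 [(np.float64(0.34), np.float64(0.59)), (np.float64(
[... 877 characters left out ...]
loat64(-2.67), np.float64(-0.42))]
11 201 [(np.float64(-0.62), np.float64(-0.28)), (np.float64(-1.21), np.float64(-0.62)), (np.float64(-1.76), np.float64(-1.02)), (np.float64(-2.27), np.float64(-1.47))]
12 225 [(np.float64(-0.46), np.float64(-0.51)), (np.float64(-0.86), np.float64(-1.06)), (np.float64(-1.2), np.float64(-1.65)), (np.float64(-1.47), np.float64(-2.27))]
13 249 [(np.float64(-0.21), np.float64(-0.65)), (np.float64(-0.35), np.float64(-1.31)), (np.float64(-0.42), np.float64(-1.99)), (np.float64(-0.42), np.float64(-2.67))]
14 273 [(np.float64(0.07), np.float64(-0.68)), (np.float64(0.21), np.float64(-1.34)), (np.float64(0.42), np.float64(-1.99)), (np.float64(0.7), np.float64(-2.61))]
```

The gap has closed to 20 mm, narrower than the 28 mm sleeve, and there is no grip force. I'll look.

```bash
python3 -c "
from h import *
d=snap('wrist','w2.png')
s=snap('scene','s2.png')
import cv2
p=cv2.cvtColor(s['pixels'],cv2.COLOR_RGB2BGR)[80:240,300:540]
w=cv2.cvtColor(d['pixels'],cv2.COLOR_RGB2BGR)[50:350,150:490]
cv2.imwrite('pics/c2.png',np.vstack([cv2.resize(p,(450,300)),cv2.resize(w,(450,300))]))
"
```

```text
(no output)
```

View pics/c2.png

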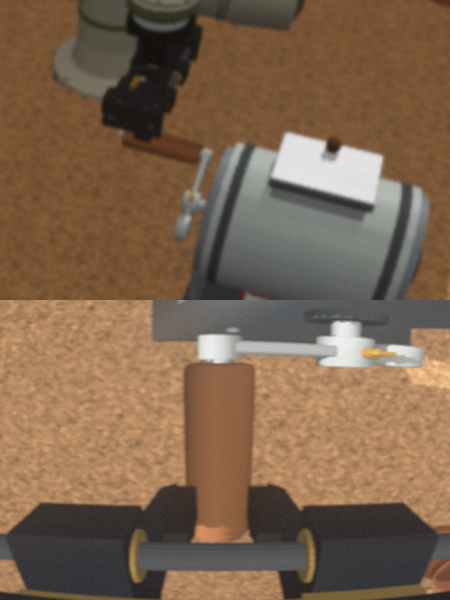

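The crop shows the fingers on either side of the sleeve near its free end, around (220,505) in the lower half. I'll close fully to see whether they are really on it.

Emit:
step_arm(
  deltas=[
    [[0,0,0],[0,0,0],0],
    [[0,0,0],[0,0,0],0],
    [[0,0,0],[0,0,0],0],
    [[0,0,0],[0,0,0],0],
  ],
)

```text
time: 4.08
tool_pos: [0.4722, 0.0946, 0.2015]
eef_rot: [0.767, 0.642, 0.0, 0.0]
ft_force: [-0.5, 0.1, 0.8]
finger_gap: 0.0003
grasp_force: 0.0
```

```bash
python3 -c "
from h import *
s=get_state();print(s['finger_gap'],s['grasp_force'],s['ft_force'].round(2))
T=snap('wrist','w3.png');cv2.imwrite('pics/c3.png',cv2.resize(cv2.imread('pics/w3.png')[190:340,200:440],(720,450)))
W=None
d=T;R=d['R'];t=d['t'];f=200/np.tan(np.radians(d['vfov']/2))
v,u=np.mgrid[0:400,0:640];du=u-d['cx'];dv=v-d['cy'];rr=np.hypot(du,dv)+1e-9;a=rr/f;z=d['z_map'];k=z*np.tan(a)/rr
P=(np.stack([du*k,dv*k,z],-1)-t)@R
for r,c in((150,316),(200,316),(220,316),(270,300),(280,290),(300,290),(300,350),(290,270),(290,360)): w=P[r,c]-C;print(r,c,d['pixels'][r,c],(w@E).round(4),(w@D).round(4),w[2].round(4))
"
```

```text
0.0003178178362497918 0.0 [-0.54  0.1   0.78]
150 316 [148 102  71] -0.0592 -0.0527 0.0436
200 316 [147 102  68] -0.0592 -0.0272 0.0423
220 316 [153 107  74] -0.0592 -0.0168 0.0434
270 300 [52 44 42] -0.0658 -0.0079 0.0784
280 290 [94 76 50] -0.0658 -0.0295 0.1206
300 290 [136 111  71] -0.0654 -0.0277 0.1273
300 350 [49 44 43] -0.0508 -0.0303 0.1309
290 270 [53 48 48] -0.0694 -0.0335 0.1315
290 360 [50 50 51] -0.0486 -0.0329 0.1306
```

View pics/c3.png

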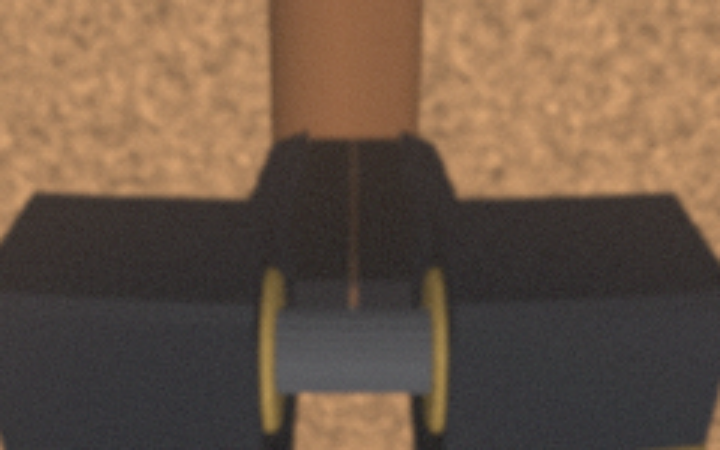

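Run:
```python
from h import *
d=load('w3.png');R=d['R'];t=d['t'];f=200/np.tan(np.radians(d['vfov']/2))
v,u=np.mgrid[0:400,0:640];du=u-d['cx'];dv=v-d['cy'];rr=np.hypot(du,dv)+1e-9;a=rr/f;z=d['z_map'];k=z*np.tan(a)/rr
P=(np.stack([du*k,dv*k,z],-1)-t)@R
for r in range(226,286,4):
  w=P[r,308]-C;print(r,d['pixels'][r,308],(w@E).round(4),(w@D).round(4),(w[2]+.19).round(4))
p=get_state()['tool_pos']
for q in (p,p+[0,0,.019],p+[0,0,.03]):
  c=R@q+t;h=np.hypot(c[0],c[1]);aa=np.arctan2(h,c[2]);print('proj',q.round(4),d['cx']+f*aa*c[0]/h,d['cy']+f*aa*c[1]/h)
# scene-view finger lowest
s=load('s2.png');W=cloud(s);px=s['pixels'].astype(int)
w=W-C;m=(abs(w@E+.059)<.05)&(abs(w@D)<.02)&(W[...,2]>.19)&(px.max(2)<75)
Q=W[m];print(m.sum(),np.sort(Q[:,2])[:12].round(4));
ys,xs=np.nonzero(m);print(xs.min(),xs.max(),ys.max())
q=p;c=s['R']@q+s['t'];f=200/np.tan(np.radians(s['vfov'])/2);print('tcp in scene',c[:2]/c[2]*f+[s['cx'],s['cy']])
```

```text
226 [147 100  70] -0.0634 -0.0133 0.2328
230 [147 100  69] -0.0634 -0.0108 0.2322
234 [140  96  66] -0.0635 -0.0084 0.2319
238 [52 45 36] -0.0633 -0.0085 0.2374
242 [59 46 43] -0.0632 -0.0077 0.2403
246 [54 45 41] -0.063 -0.0089 0.2474
250 [51 42 37] -0.0629 -0.0086 0.251
254 [51 45 43] -0.0628 -0.0082 0.2543
258 [56 50 47] -0.0627 -0.0088 0.2593
262 [49 42 39] -0.0626 -0.0087 0.2628
266 [51 42 39] -0.0625 -0.0087 0.2665
270 [51 46 42] -0.0624 -0.0088 0.27
274 [43 40 37] -0.0623 -0.0087 0.2729
278 [48 44 39] -0.0623 -0.0082 0.2753
282 [47 41 39] -0.0621 -0.0094 0.2801
proj [0.4722 0.0945 0.2015] 316.8255598462797 227.0399622107388
proj [0.4722 0.0945 0.2205] 316.76929156615665 239.76765782000427
proj [0.4722 0.0945 0.2315] 316.73165775893125 248.34116510504225
954 [0.2121 0.2124 0.2128 0.2137 0.2142 0.2148 0.2148 0.2152 0.2154 0.2156
 0.2159 0.2161]
367 394 160
tcp in scene [376.22771329 160.72217604]
```

Run:
```python
from h import *
d=load('w1.png');R=d['R'];t=d['t'];f=200/np.tan(np.radians(d['vfov']/2))
v,u=np.mgrid[0:400,0:640];du=u-d['cx'];dv=v-d['cy'];rr=np.hypot(du,dv)+1e-9;a=rr/f;z=d['z_map'];k=z*np.tan(a)/rr
P=(np.stack([du*k,dv*k,z],-1)-t)@R
for c in (215,222,230,405,415,425):
  w=P[:,c]-C; i=[r for r in range(225,262,4)];print(c,[(r,(w[r]@E).round(3),(w[r]@D).round(3),(w[r][2]+.19).round(3)) for r in i if P[r,c][2]>.2])
s=snap('scene','s3.png')
p=get_state()['tool_pos'];f=200/np.tan(np.radians(s['vfov'])/2);hm=C+E*-.0586+[0,0,.03]
for q in (p,hm,hm+D*.03,hm-D*.07):
  c=s['R']@q+s['t'];print((c[:2]/c[2]*f+[s['cx'],s['cy']]).round(1))
cv2.imwrite('pics/c4.png',cv2.resize(cv2.imread('pics/s3.png')[90:190,340:460],(720,600),interpolation=cv2.INTER_CUBIC))
```

```text
215 [(237, np.float64(-0.113), np.float64(-0.012), np.float64(0.33)), (241, np.float64(-0.112), np.float64(-0.011), np.float64(0.333)), (245, np.float64(-0.11), np.float64(-0.011), np.float64(0.337)), (249, np.float64(-0.109), np.float64(-0.011), np.float64(0.341)), (253, np.float64(-0.108), np.float64(-0.01), np.float64(0.345)), (257, np.float64(-0.107), np.float64(-0.011), np.float64(0.349)), (261, np.float64(-0.105), np.float64(-0.011), np.float64(0.354))]
222 [(237, np.float64(-0.109), np.float64(-0.011), np.float64(0.328)), (241, np.float64(-0.108), np.float64(-0.011), np.float64(0.333)), (245, np.float64(-0.107), np.float64(-0.01), np.float64(0.336)), (249, np.float64(-0.106), np.float64(-0.011), np.float64(0.341)), (253, np.float64(-0.104), np.float64(-0.011), np.float64(0.346)), (257, np.float64(-0.104), np.float64(-0.009), np.float64(0.346)), (261, np.float64(-0.104), np.float64(-0.007), np.float64(0.346))]
230 [(237, np.float64(-0.106), np.float64(-0.01), np.float64(0.326)), (241, np.float64(-0.104), np.float64(-0.01), np.float64(0.331)), (245, np.float64(-0.104), np.float6
[... 1108 characters left out ...]
(-0.014), np.float64(-0.01), np.float64(0.345)), (257, np.float64(-0.015), np.float64(-0.01), np.float64(0.348)), (261, np.float64(-0.014), np.float64(-0.008), np.float64(0.347))]
425 [(237, np.float64(-0.005), np.float64(-0.012), np.float64(0.331)), (241, np.float64(-0.006), np.float64(-0.012), np.float64(0.335)), (245, np.float64(-0.008), np.float64(-0.013), np.float64(0.341)), (249, np.float64(-0.008), np.float64(-0.011), np.float64(0.342)), (253, np.float64(-0.01), np.float64(-0.011), np.float64(0.346)), (257, np.float64(-0.011), np.float64(-0.011), np.float64(0.35)), (261, np.float64(-0.012), np.float64(-0.011), np.float64(0.354))]
[376.2 160.7]
[377.  154.9]
[365.  151.9]
[405.8 162.2]
```

View pics/c4.png

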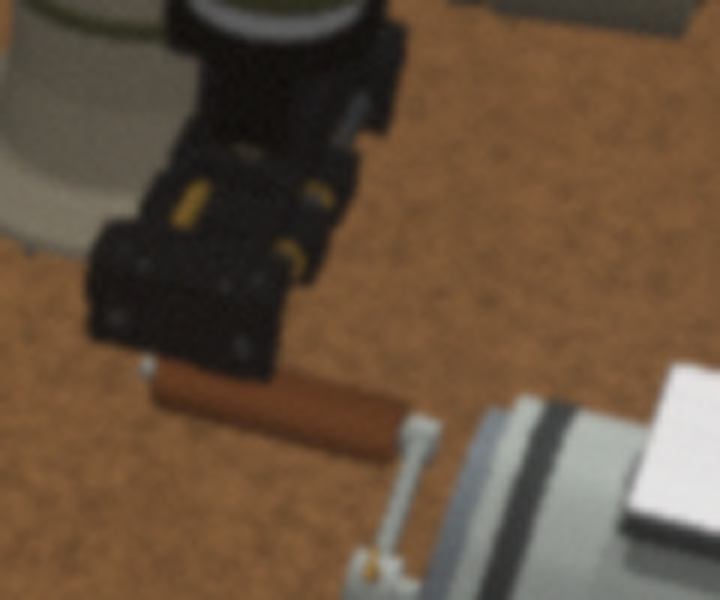

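The picture shows the closed fingertips at crop (270,375), resting on top of the sleeve rather than around it. In both wrist depth maps the real finger ends sit about 30–32 mm higher than the reported TCP. So the fingers closed above the handle. I'll raise, open, and go about 32 mm deeper than the reported pose suggests.

Emit:
step_arm(
  deltas=[
    [[0,0,-1],[0,0,0],6],
    [[0,0,-1],[0,0,0],6],
    [[0,0,-1],[0,0,0],6],
    [[0,0,-1],[0,0,0],6],
    [[0,0,-1],[0,0,0],6],
    [[0,0,-1],[0,0,0],6],
    [[0,0,-1],[0,0,0],6],
    [[0,0,-1],[0,0,0],6],
  ],
)

```text
time: 4.85
tool_pos: [0.4721, 0.0945, 0.2114]
eef_rot: [0.767, 0.642, -0.0, -0.0]
ft_force: [-0.5, 0.6, -0.5]
finger_gap: 0.0519
grasp_force: 0.0
```

Emit:
step_arm(
  deltas=[
    [[0,0,0],[0,0,0],6],
    [[0,0,0],[0,0,0],6],
    [[0,0,0],[0,0,0],6],
  ],
)

```text
time: 5.1
tool_pos: [0.4722, 0.0945, 0.2115]
eef_rot: [0.767, 0.642, -0.0, 0.0]
ft_force: [0.3, -0.6, 0.4]
finger_gap: 0.0598
grasp_force: 0.0
```

Run:
```python
from h import *
d=snap('wrist','w4.png');st=get_state();print(st['tool_pos'],st['finger_gap'],st['ft_force'])
R=d['R'];t=d['t'];f=200/np.tan(np.radians(d['vfov']/2))
v,u=np.mgrid[0:400,0:640];du=u-d['cx'];dv=v-d['cy'];rr=np.hypot(du,dv)+1e-9;a=rr/f;z=d['z_map'];k=z*np.tan(a)/rr
P=(np.stack([du*k,dv*k,z],-1)-t)@R
w=P-C;dk=d['pixels'].max(2)<85
m=dk&(P[...,2]>.21)&(P[...,2]<.32)&(abs(w@D)<.014)&(abs(w@E+.059)<.06)
for lo,hi in((-.12,-.062),(-.056,0)):
  q=m&(w@E>lo)&(w@E<hi);print(q.sum(),np.percentile(P[q][:,2],[0,1,3,10]).round(4),np.percentile((w@E)[q],[2,98]).round(4),'D',np.median((w@D)[q]).round(4))
```

```text
[0.47216313 0.0945485  0.21147974] 0.05996985766268142 [ 0.04903781 -0.20168824 -0.12871316]
3201 [0.2453 0.2482 0.2506 0.2572] [-0.1034 -0.0884] D -0.0085
3104 [0.2455 0.2482 0.2502 0.2567] [-0.0287 -0.0138] D -0.0085
```

The tips are really about 33 mm above the reported TCP, so I'll lower 4.3 cm and grip.

Emit:
step_arm(
  deltas=[
    [[0,0,1.5],[0,0,0],6],
    [[0,0,3],[0,0,0],6],
    [[0,0,4],[0,0,0],6],
    [[0,0,4.3],[0,0,0],6],
    [[0,0,4.3],[0,0,0],0],
    [[0,0,4.3],[0,0,0],0],
    [[0,0,4.3],[0,0,0],0],
    [[0,0,4.3],[0,0,0],0],
  ],
  newtons=45,
)

```text
time: 5.82
tool_pos: [0.4725, 0.0945, 0.1692]
eef_rot: [0.767, 0.642, 0.0, 0.0]
ft_force: [0.6, -0.5, -0.6]
finger_gap: 0.0355
grasp_force: 0.0
```

Emit:
step_arm(
  deltas=[
    [[0,0,0],[0,0,0],0],
    [[0,0,0],[0,0,0],0],
    [[0,0,0],[0,0,0],0],
    [[0,0,0],[0,0,0],0],
  ],
)

```text
time: 6.15
tool_pos: [0.4709, 0.0946, 0.1684]
eef_rot: [0.767, 0.642, -0.001, -0.001]
ft_force: [-6.6, 0.4, 2.4]
finger_gap: 0.0264
grasp_force: 45.0
```

```bash
python3 -c "
from h import *
s=get_state();w=s['tool_pos']-C+[0,0,.019+.0335];print(s['time'],w@E,w@D,w[2],s['finger_gap'],s['grasp_force'],s['ft_force'].round(2),s['ft_torque'].round(2))
"
```

```text
6.15 -0.060168790007559335 0.00038520857573261176 0.03094155690401025 0.026362302898292733 44.99928519129753 [-6.61  0.42  2.42] [-0.07  1.12 -0.02]
```

Emit:
step_arm(
  deltas=[
    [[0,0.16,-0.3],[0,0,0],0],
    [[0,0.34,-0.59],[0,0,0],0],
    [[0,0.53,-0.87],[0,0,0],0],
    [[0,0.74,-1.14],[0,0,0],0],
    [[0,0.96,-1.4],[0,0,0],0],
    [[0,1.2,-1.65],[0,0,0],0],
    [[0,1.44,-1.88],[0,0,0],0],
    [[0,1.7,-2.1],[0,0,0],0],
  ],
)

```text
time: 6.82
tool_pos: [0.4852, 0.0919, 0.1882]
eef_rot: [0.767, 0.642, -0.004, -0.004]
ft_force: [-18.1, -0.3, 0.9]
finger_gap: 0.0265
grasp_force: 45.0
```

```bash
cat >> h.py <<'E'
def chk():
    s=get_state();w=s['tool_pos']-C+[0,0,.0525];F=s['ft_force'];th=np.arctan2(w@E,w[2])
    print('t',round(s['time'],2),'E,D,z',(w@E).round(4),(w@D).round(4),w[2].round(4),'th',np.degrees(th).round(1),'r',np.hypot(w@E,w[2]).round(4),'Ft on tool',(F@E*np.cos(th)-F[2]*np.sin(th)).round(2),'Fr',(F@E*np.sin(th)+F[2]*np.cos(th)).round(2),'Fd',(F@D).round(2),'gap',s['finger_gap'].round(4),s['grasp_force'].round(1))
def tab(a,b,n=8):
    q=np.radians(np.linspace(a,b,n+1));print(a,b,'; '.join('%.2f, %.2f'%(6.5*(np.sin(x)-np.sin(q[0])),-6.5*(np.cos(x)-np.cos(q[0]))) for x in q[1:]))
E
python3 -c "
from h import *
chk()
for a in range(-39,297,24): tab(a,a+24)
"
```

```text
Traceback (most recent call last):
  File "h.py", line 19, in chk
    print('t',round(s['time'],2),'E,D,z',(w@E).round(4),(w@D).round(4),w[2].round(4),'th',np.degrees(th).round(1),'r',np.hypot(w@E,w[2]).round(4),'Ft on tool',(F@E*np.cos(th)-F[2]*np.sin(th)).round(2),'Fr',(F@E*np.sin(th)+F[2]*np.cos(th)).round(2),'Fd',(F@D).round(2),'gap',s['finger_gap'].round(4),s['grasp_force'].round(1))
                                                                                                                                                                                                                                                                                  ^^^^^^^^^^^^^^^^^^^^^
AttributeError: 'float' object has no attribute 'round'
```

```bash
sed -i "s/s\['finger_gap'\].round(4),s\['grasp_force'\].round(1)/round(s['finger_gap'],4),round(s['grasp_force'],1)/" h.py
python3 -c "
from h import *
chk()
for a in range(-39,297,24): tab(a,a+24)
"
```

```text
t 6.82 E,D,z -0.0456 0.0006 0.0507 th -42.0 r 0.0682 Ft on tool -12.64 Fr 12.55 Fd 3.44 gap 0.0265 45.0
-39 -15 0.27, -0.21; 0.55, -0.40; 0.84, -0.58; 1.14, -0.74; 1.45, -0.89; 1.76, -1.02; 2.08, -1.13; 2.41, -1.23
-15 9 0.33, -0.08; 0.67, -0.14; 1.00, -0.19; 1.34, -0.21; 1.68, -0.22; 2.02, -0.21; 2.36, -0.19; 2.70, -0.14
9 33 0.33, 0.06; 0.67, 0.14; 0.99, 0.24; 1.31, 0.35; 1.63, 0.48; 1.93, 0.63; 2.23, 0.79; 2.52, 0.97
33 57 0.28, 0.19; 0.55, 0.40; 0.81, 0.62; 1.06, 0.86; 1.29, 1.10; 1.51, 1.36; 1.72, 1.63; 1.91, 1.91
57 81 0.18, 0.29; 0.34, 0.59; 0.49, 0.90; 0.62, 1.21; 0.73, 1.53; 0.83, 1.86; 0.91, 2.19; 0.97, 2.52
81 105 0.04, 0.34; 0.07, 0.68; 0.08, 1.02; 0.07, 1.36; 0.04, 1.70; 0.00, 2.03; -0.06, 2.37; -0.14, 2.70
105 129 -0.10, 0.33; -0.21, 0.65; -0.34, 0.96; -0.49, 1.27; -0.65, 1.57; -0.83, 1.86; -1.02, 2.14; -1.23, 2.41
129 153 -0.22, 0.26; -0.46, 0.51; -0.70, 0.74; -0.96, 0.96; -1.23, 1.17; -1.51, 1.36; -1.80, 1.54; -2.10, 1.70
153 177 -0.31, 0.15; -0.62, 0.28; -0.94, 0.39; -1.27, 0.49; -1.60, 0.57; -1.93, 0.63; -2.27, 0.67; -2.61, 0.70
177 201 -0.34, 0.01; -0.68, -0.00; -1.02, -0.03; -1.36, -0.07; -1.69, -0.13; -2.02, -0.21; -2.35, -0.31; -2.67, -0.42
201 225 -0.31, -0.13; -0.62, -0.28; -0.92, -0.44; -1.21, -0.62; -1.49, -0.81; -1.76, -1.02; -2.02, -1.24; -2.27, -1.47
225 249 -0.23, -0.25; -0.46, -0.51; -0.66, -0.78; -0.86, -1.06; -1.03, -1.35; -1.20, -1.65; -1.34, -1.95; -1.47, -2.27
249 273 -0.11, -0.32; -0.21, -0.65; -0.29, -0.98; -0.35, -1.31; -0.40, -1.65; -0.42, -1.99; -0.43, -2.33; -0.42, -2.67
273 297 0.03, -0.34; 0.07, -0.68; 0.13, -1.01; 0.21, -1.34; 0.31, -1.67; 0.42, -1.99; 0.55, -2.30; 0.70, -2.61
```

```bash
cat >> h.py <<'E'
def plan(cmd,cen,a,b,n=8,r=.065):
    """rows (dy,dz cm) from commanded (E,z) to points on circle"""
    q=np.radians(np.linspace(a,b,n+1))[1:]
    P=np.stack([cen[0]+r*np.sin(q),cen[1]+r*np.cos(q)],1)
    rel=((P-cmd)*[100,-100]).round(2)
    print(a,b,' '.join('[[0,%g,%g],[0,0,0],0],'%tuple(x) for x in rel))
    return np.array(cmd)+rel[-1]*[.01,-.01]
E
python3 -c "
from h import *
c=plan((-.0419,.0519),(0,.0045),-41.5,-17.5);print(c)
c=plan(c,(0,.0045),-17.5,6.5);print(c)
"
```

```text
-41.5 -17.5 [[0,0.14,-0.35],[0,0,0],0], [[0,0.42,-0.55],[0,0,0],0], [[0,0.7,-0.74],[0,0,0],0], [[0,0.99,-0.92],[0,0,0],0], [[0,1.29,-1.08],[0,0,0],0], [[0,1.6,-1.22],[0,0,0],0], [[0,1.91,-1.35],[0,0,0],0], [[0,2.24,-1.46],[0,0,0],0],
[-0.0195  0.0665]
-17.5 6.5 [[0,0.32,-0.09],[0,0,0],0], [[0,0.65,-0.17],[0,0,0],0], [[0,0.99,-0.23],[0,0,0],0], [[0,1.33,-0.27],[0,0,0],0], [[0,1.67,-0.29],[0,0,0],0], [[0,2.01,-0.3],[0,0,0],0], [[0,2.35,-0.29],[0,0,0],0], [[0,2.69,-0.26],[0,0,0],0],
[0.0074 0.0691]
```

Emit:
step_arm(
  deltas=[
    [[0,0.14,-0.35],[0,0,0],0],
    [[0,0.42,-0.55],[0,0,0],0],
    [[0,0.7,-0.74],[0,0,0],0],
    [[0,0.99,-0.92],[0,0,0],0],
    [[0,1.29,-1.08],[0,0,0],0],
    [[0,1.6,-1.22],[0,0,0],0],
    [[0,1.91,-1.35],[0,0,0],0],
    [[0,2.24,-1.46],[0,0,0],0],
  ],
)

```text
time: 7.48
tool_pos: [0.509, 0.0876, 0.2029]
eef_rot: [0.767, 0.642, -0.003, -0.002]
ft_force: [-8.2, -0.6, -4.5]
finger_gap: 0.0267
grasp_force: 45.0
```

```bash
python3 -c "
from h import *
chk()"
```

```text
t 7.48 E,D,z -0.0215 0.0006 0.0654 th -18.2 r 0.0688 Ft on tool -9.01 Fr -1.76 Fd 2.05 gap 0.0267 45.0
```

Emit:
step_arm(
  deltas=[
    [[0,0.32,-0.09],[0,0,0],0],
    [[0,0.65,-0.17],[0,0,0],0],
    [[0,0.99,-0.23],[0,0,0],0],
    [[0,1.33,-0.27],[0,0,0],0],
    [[0,1.67,-0.29],[0,0,0],0],
    [[0,2.01,-0.3],[0,0,0],0],
    [[0,2.35,-0.29],[0,0,0],0],
    [[0,2.69,-0.26],[0,0,0],0],
  ],
)

```text
time: 8.15
tool_pos: [0.5359, 0.0826, 0.2056]
eef_rot: [0.767, 0.642, -0.002, -0.002]
ft_force: [-6.7, -2.3, -5.2]
finger_gap: 0.0266
grasp_force: 45.0
```

```bash
python3 -c "
from h import *
chk()"
```

```text
t 8.15 E,D,z 0.0059 0.0008 0.0681 th 4.9 r 0.0683 Ft on tool -5.67 Fr -5.66 Fd 3.47 gap 0.0266 45.0
```

```bash
python3 -c "
from h import *
from scipy.optimize import least_squares
Q=np.array([(-.0602,.0309),(-.0456,.0507),(-.0215,.0654),(.0059,.0681)])
g=least_squares(lambda c:np.hypot(*(Q-c).T)-.065,[0,.003]);cen=g.x.round(4);print(cen,g.fun.round(4))
c=np.array([.0074,.0691])
for a in (7,31,55,79): c=plan(c,cen,a,a+24);print(c)
"
```

```text
[-0.0012  0.0035] [ 0.0001 -0.0002  0.0001 -0.    ]
7 31 [[0,0.27,0.16],[0,0,0],0], [[0,0.6,0.23],[0,0,0],0], [[0,0.93,0.31],[0,0,0],0], [[0,1.26,0.41],[0,0,0],0], [[0,1.57,0.53],[0,0,0],0], [[0,1.89,0.67],[0,0,0],0], [[0,2.19,0.82],[0,0,0],0], [[0,2.49,0.99],[0,0,0],0],
[0.0323 0.0592]
31 55 [[0,0.28,0.18],[0,0,0],0], [[0,0.56,0.38],[0,0,0],0], [[0,0.83,0.59],[0,0,0],0], [[0,1.08,0.82],[0,0,0],0], [[0,1.33,1.05],[0,0,0],0], [[0,1.56,1.31],[0,0,0],0], [[0,1.77,1.57],[0,0,0],0], [[0,1.97,1.84],[0,0,0],0],
[0.052  0.0408]
55 79 [[0,0.19,0.29],[0,0,0],0], [[0,0.37,0.58],[0,0,0],0], [[0,0.52,0.88],[0,0,0],0], [[0,0.66,1.19],[0,0,0],0], [[0,0.79,1.51],[0,0,0],0], [[0,0.9,1.83],[0,0,0],0], [[0,0.99,2.16],[0,0,0],0], [[0,1.06,2.49],[0,0,0],0],
[0.0626 0.0159]
79 103 [[0,0.06,0.34],[0,0,0],0], [[0,0.1,0.67],[0,0,0],0], [[0,0.12,1.01],[0,0,0],0], [[0,0.12,1.35],[0,0,0],0], [[0,0.1,1.69],[0,0,0],0], [[0,0.07,2.03],[0,0,0],0], [[0,0.02,2.37],[0,0,0],0], [[0,-0.05,2.7],[0,0,0],0],
[ 0.0621 -0.0111]
```

Add to h.py:
```python
def chk(cen=(-.0012,.0035)):
    s=get_state();w=s['tool_pos']-C+[0,0,.0525];F=s['ft_force'];e,z=w@E-cen[0],w[2]-cen[1];th=np.arctan2(e,z)
    r=[s['time'],e,z,np.degrees(th),F@E*np.cos(th)-F[2]*np.sin(th),F@E*np.sin(th)+F[2]*np.cos(th),F@D]
    open('log.txt','a').write(' '.join('%.4f'%x for x in r)+'\n')
    print('t %.2f e %.4f z %.4f th %.1f Ft %.2f Fr %.2f Fd %.2f'%tuple(r),'r %.4f'%np.hypot(e,z),'D %.4f'%(w@D),'gap %.4f %.1f'%(s['finger_gap'],s['grasp_force']))
```

```text
(no output)
```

Emit:
step_arm(
  deltas=[
    [[0,0.27,0.16],[0,0,0],0],
    [[0,0.6,0.23],[0,0,0],0],
    [[0,0.93,0.31],[0,0,0],0],
    [[0,1.26,0.41],[0,0,0],0],
    [[0,1.57,0.53],[0,0,0],0],
    [[0,1.89,0.67],[0,0,0],0],
    [[0,2.19,0.82],[0,0,0],0],
    [[0,2.49,0.99],[0,0,0],0],
  ],
)

```text
time: 8.82
tool_pos: [0.5613, 0.0778, 0.1966]
eef_rot: [0.767, 0.642, -0.001, -0.0]
ft_force: [-4.7, -3.1, -0.4]
finger_gap: 0.0268
grasp_force: 45.0
```

```bash
python3 -c "
from h import *
chk()"
```

```text
t 8.82 e 0.0329 z 0.0556 th 30.6 Ft -3.33 Fr -2.39 Fd 3.89 r 0.0646 D 0.0010 gap 0.0268 45.0
```

Emit:
step_arm(
  deltas=[
    [[0,0.28,0.18],[0,0,0],0],
    [[0,0.56,0.38],[0,0,0],0],
    [[0,0.83,0.59],[0,0,0],0],
    [[0,1.08,0.82],[0,0,0],0],
    [[0,1.33,1.05],[0,0,0],0],
    [[0,1.56,1.31],[0,0,0],0],
    [[0,1.77,1.57],[0,0,0],0],
    [[0,1.97,1.84],[0,0,0],0],
  ],
)

```text
time: 9.48
tool_pos: [0.5808, 0.0742, 0.1781]
eef_rot: [0.767, 0.642, -0.001, -0.0]
ft_force: [-4.2, -4.4, -0.9]
finger_gap: 0.0266
grasp_force: 45.0
```

```bash
python3 -c "
from h import *
chk()"
```

```text
t 9.48 e 0.0528 z 0.0371 th 54.9 Ft -1.19 Fr -3.21 Fd 5.09 r 0.0645 D 0.0012 gap 0.0266 45.0
```

Emit:
step_arm(
  deltas=[
    [[0,0.19,0.29],[0,0,0],0],
    [[0,0.37,0.58],[0,0,0],0],
    [[0,0.52,0.88],[0,0,0],0],
    [[0,0.66,1.19],[0,0,0],0],
    [[0,0.79,1.51],[0,0,0],0],
    [[0,0.9,1.83],[0,0,0],0],
    [[0,0.99,2.16],[0,0,0],0],
    [[0,1.06,2.49],[0,0,0],0],
  ],
)

```text
time: 10.15
tool_pos: [0.5912, 0.0722, 0.1533]
eef_rot: [0.767, 0.642, -0.001, -0.0]
ft_force: [-3.8, -5.1, 0.6]
finger_gap: 0.0262
grasp_force: 45.0
```

```bash
python3 -c "
from h import *
chk()"
```

```text
t 10.15 e 0.0634 z 0.0123 th 79.0 Ft -1.13 Fr -2.67 Fd 5.69 r 0.0646 D 0.0013 gap 0.0262 45.0
```

Emit:
step_arm(
  deltas=[
    [[0,0.06,0.34],[0,0,0],0],
    [[0,0.1,0.67],[0,0,0],0],
    [[0,0.12,1.01],[0,0,0],0],
    [[0,0.12,1.35],[0,0,0],0],
    [[0,0.1,1.69],[0,0,0],0],
    [[0,0.07,2.03],[0,0,0],0],
    [[0,0.02,2.37],[0,0,0],0],
    [[0,-0.05,2.7],[0,0,0],0],
  ],
)

```text
time: 10.82
tool_pos: [0.591, 0.0723, 0.1267]
eef_rot: [0.767, 0.642, -0.001, 0.0]
ft_force: [-4.0, -4.6, 3.0]
finger_gap: 0.0265
grasp_force: 45.0
```

```bash
python3 -c "
from h import *
chk()
c=np.array([.0621,-.0111])
for a in (103,127,151,175): c=plan(c,(-.0012,.0035),a,a+24);print(c)"
```

```text
t 10.82 e 0.0632 z -0.0143 th 102.8 Ft -2.21 Fr -3.70 Fd 5.26 r 0.0648 D 0.0012 gap 0.0265 45.0
103 127 [[0,-0.08,0.33],[0,0,0],0], [[0,-0.18,0.66],[0,0,0],0], [[0,-0.3,0.97],[0,0,0],0], [[0,-0.44,1.29],[0,0,0],0], [[0,-0.59,1.59],[0,0,0],0], [[0,-0.76,1.89],[0,0,0],0], [[0,-0.94,2.17],[0,0,0],0], [[0,-1.14,2.45],[0,0,0],0],
[ 0.0507 -0.0356]
127 151 [[0,-0.21,0.27],[0,0,0],0], [[0,-0.44,0.52],[0,0,0],0], [[0,-0.67,0.77],[0,0,0],0], [[0,-0.93,1],[0,0,0],0], [[0,-1.19,1.21],[0,0,0],0], [[0,-1.46,1.41],[0,0,0],0], [[0,-1.75,1.6],[0,0,0],0], [[0,-2.04,1.78],[0,0,0],0],
[ 0.0303 -0.0534]
151 175 [[0,-0.3,0.15],[0,0,0],0], [[0,-0.61,0.29],[0,0,0],0], [[0,-0.93,0.42],[0,0,0],0], [[0,-1.25,0.53],[0,0,0],0], [[0,-1.58,0.62],[0,0,0],0], [[0,-1.91,0.69],[0,0,0],0], [[0,-2.25,0.75],[0,0,0],0], [[0,-2.58,0.79],[0,0,0],0],
[ 0.0045 -0.0613]
175 199 [[0,-0.34,0.02],[0,0,0],0], [[0,-0.68,0.02],[0,0,0],0], [[0,-1.02,0],[0,0,0],0], [[0,-1.36,-0.03],[0,0,0],0], [[0,-1.7,-0.08],[0,0,0],0], [[0,-2.03,-0.15],[0,0,0],0], [[0,-2.36,-0.23],[0,0,0],0], [[0,-2.69,-0.33],[0,0,0],0],
[-0.0224 -0.058 ]
```

Emit:
step_arm(
  deltas=[
    [[0,-0.08,0.33],[0,0,0],0],
    [[0,-0.18,0.66],[0,0,0],0],
    [[0,-0.3,0.97],[0,0,0],0],
    [[0,-0.44,1.29],[0,0,0],0],
    [[0,-0.59,1.59],[0,0,0],0],
    [[0,-0.76,1.89],[0,0,0],0],
    [[0,-0.94,2.17],[0,0,0],0],
    [[0,-1.14,2.45],[0,0,0],0],
  ],
)

```text
time: 11.48
tool_pos: [0.5807, 0.0742, 0.1028]
eef_rot: [0.767, 0.642, 0.0, 0.001]
ft_force: [0.1, -4.6, 4.1]
finger_gap: 0.0267
grasp_force: 45.0
```

```bash
python3 -c "
from h import *
chk()"
```

```text
t 11.48 e 0.0527 z -0.0382 th 125.9 Ft -3.80 Fr -1.66 Fd 4.53 r 0.0650 D 0.0011 gap 0.0267 45.0
```

Emit:
step_arm(
  deltas=[
    [[0,-0.21,0.27],[0,0,0],0],
    [[0,-0.44,0.52],[0,0,0],0],
    [[0,-0.67,0.77],[0,0,0],0],
    [[0,-0.93,1],[0,0,0],0],
    [[0,-1.19,1.21],[0,0,0],0],
    [[0,-1.46,1.41],[0,0,0],0],
    [[0,-1.75,1.6],[0,0,0],0],
    [[0,-2.04,1.78],[0,0,0],0],
  ],
)

```text
time: 12.15
tool_pos: [0.5619, 0.0777, 0.0853]
eef_rot: [0.767, 0.641, 0.001, 0.002]
ft_force: [6.4, -5.0, 1.4]
finger_gap: 0.0265
grasp_force: 45.1
```

```bash
python3 -c "
from h import *
chk()"
```

```text
t 12.15 e 0.0335 z -0.0557 th 149.0 Ft -6.84 Fr 2.47 Fd 3.80 r 0.0650 D 0.0010 gap 0.0265 45.1
```

Emit:
step_arm(
  deltas=[
    [[0,-0.3,0.15],[0,0,0],0],
    [[0,-0.61,0.29],[0,0,0],0],
    [[0,-0.93,0.42],[0,0,0],0],
    [[0,-1.25,0.53],[0,0,0],0],
    [[0,-1.58,0.62],[0,0,0],0],
    [[0,-1.91,0.69],[0,0,0],0],
    [[0,-2.25,0.75],[0,0,0],0],
    [[0,-2.58,0.79],[0,0,0],0],
  ],
)

```text
time: 12.82
tool_pos: [0.5366, 0.0823, 0.0767]
eef_rot: [0.767, 0.641, 0.002, 0.002]
ft_force: [10.2, -4.9, -6.4]
finger_gap: 0.0267
grasp_force: 45.1
```

```bash
python3 -c "
from h import *
chk()"
```

```text
t 12.82 e 0.0078 z -0.0643 th 173.1 Ft -10.08 Fr 7.64 Fd 3.06 r 0.0648 D 0.0009 gap 0.0267 45.1
```

Emit:
step_arm(
  deltas=[
    [[0,-0.34,0.02],[0,0,0],0],
    [[0,-0.68,0.02],[0,0,0],0],
    [[0,-1.02,0],[0,0,0],0],
    [[0,-1.36,-0.03],[0,0,0],0],
    [[0,-1.7,-0.08],[0,0,0],0],
    [[0,-2.03,-0.15],[0,0,0],0],
    [[0,-2.36,-0.23],[0,0,0],0],
    [[0,-2.69,-0.33],[0,0,0],0],
  ],
)

```text
time: 13.48
tool_pos: [0.5093, 0.0874, 0.0792]
eef_rot: [0.767, 0.641, 0.001, 0.001]
ft_force: [10.6, -3.5, -12.1]
finger_gap: 0.0268
grasp_force: 45.1
```

```bash
python3 -c "
from h import *
chk()
c=np.array([-.0224,-.058])
for a in (199,223,247): c=plan(c,(-.0012,.0035),a,a+24);print(c)"
```

```text
t 13.48 e -0.0199 z -0.0618 th -162.2 Ft -14.19 Fr 8.14 Fd 1.54 r 0.0649 D 0.0007 gap 0.0268 45.1
199 223 [[0,-0.31,-0.12],[0,0,0],0], [[0,-0.63,-0.26],[0,0,0],0], [[0,-0.93,-0.41],[0,0,0],0], [[0,-1.23,-0.58],[0,0,0],0], [[0,-1.51,-0.76],[0,0,0],0], [[0,-1.79,-0.96],[0,0,0],0], [[0,-2.06,-1.17],[0,0,0],0], [[0,-2.31,-1.4],[0,0,0],0],
[-0.0455 -0.044 ]
223 247 [[0,-0.25,-0.23],[0,0,0],0], [[0,-0.48,-0.49],[0,0,0],0], [[0,-0.69,-0.75],[0,0,0],0], [[0,-0.89,-1.02],[0,0,0],0], [[0,-1.08,-1.31],[0,0,0],0], [[0,-1.26,-1.6],[0,0,0],0], [[0,-1.41,-1.9],[0,0,0],0], [[0,-1.55,-2.21],[0,0,0],0],
[-0.061  -0.0219]
247 271 [[0,-0.13,-0.32],[0,0,0],0], [[0,-0.24,-0.64],[0,0,0],0], [[0,-0.33,-0.97],[0,0,0],0], [[0,-0.4,-1.3],[0,0,0],0], [[0,-0.46,-1.64],[0,0,0],0], [[0,-0.5,-1.97],[0,0,0],0], [[0,-0.52,-2.31],[0,0,0],0], [[0,-0.52,-2.65],[0,0,0],0],
[-0.0662  0.0046]
```

Emit:
step_arm(
  deltas=[
    [[0,-0.31,-0.12],[0,0,0],0],
    [[0,-0.63,-0.26],[0,0,0],0],
    [[0,-0.93,-0.41],[0,0,0],0],
    [[0,-1.23,-0.58],[0,0,0],0],
    [[0,-1.51,-0.76],[0,0,0],0],
    [[0,-1.79,-0.96],[0,0,0],0],
    [[0,-2.06,-1.17],[0,0,0],0],
    [[0,-2.31,-1.4],[0,0,0],0],
  ],
)

```text
time: 14.15
tool_pos: [0.4858, 0.0918, 0.0928]
eef_rot: [0.767, 0.642, 0.0, 0.0]
ft_force: [7.5, -1.2, -14.5]
finger_gap: 0.0265
grasp_force: 45.1
```

```bash
python3 -c "
from h import *
chk()"
```

```text
t 14.15 e -0.0438 z -0.0482 th -137.7 Ft -15.36 Fr 5.61 Fd -0.14 r 0.0652 D 0.0005 gap 0.0265 45.1
```

Emit:
step_arm(
  deltas=[
    [[0,-0.25,-0.23],[0,0,0],0],
    [[0,-0.48,-0.49],[0,0,0],0],
    [[0,-0.69,-0.75],[0,0,0],0],
    [[0,-0.89,-1.02],[0,0,0],0],
    [[0,-1.08,-1.31],[0,0,0],0],
    [[0,-1.26,-1.6],[0,0,0],0],
    [[0,-1.41,-1.9],[0,0,0],0],
    [[0,-1.55,-2.21],[0,0,0],0],
  ],
)

```text
time: 14.82
tool_pos: [0.4699, 0.0948, 0.1146]
eef_rot: [0.767, 0.642, -0.0, -0.0]
ft_force: [5.4, -0.7, -15.0]
finger_gap: 0.0263
grasp_force: 45.1
```

```bash
python3 -c "
from h import *
chk()"
```

```text
t 14.82 e -0.0600 z -0.0264 th -113.8 Ft -15.92 Fr 1.05 Fd -0.25 r 0.0655 D 0.0004 gap 0.0263 45.1
```

Emit:
step_arm(
  deltas=[
    [[0,-0.13,-0.32],[0,0,0],0],
    [[0,-0.24,-0.64],[0,0,0],0],
    [[0,-0.33,-0.97],[0,0,0],0],
    [[0,-0.4,-1.3],[0,0,0],0],
    [[0,-0.46,-1.64],[0,0,0],0],
    [[0,-0.5,-1.97],[0,0,0],0],
    [[0,-0.52,-2.31],[0,0,0],0],
    [[0,-0.52,-2.65],[0,0,0],0],
  ],
)

```text
time: 15.48
tool_pos: [0.4643, 0.0959, 0.142]
eef_rot: [0.767, 0.642, -0.001, -0.001]
ft_force: [1.7, 1.2, -15.7]
finger_gap: 0.0262
grasp_force: 45.1
```

```bash
python3 -c "
from h import *
chk()
# earlier samples recomputed with the fitted centre
old=[(-.0456,.0507,-18.1,-.3,.9),(-.0215,.0654,-8.2,-.6,-4.5),(.0059,.0681,-6.7,-2.3,-5.2)]
rows=[(np.degrees(np.arctan2(e+.0012,z-.0035)),np.array([x,y,0])@E*np.cos(np.arctan2(e+.0012,z-.0035))-f*np.sin(np.arctan2(e+.0012,z-.0035))) for e,z,x,y,f in old]
L=np.loadtxt('log.txt');th=np.radians(np.r_[[r[0] for r in rows],L[:,3]]);F=-np.r_[[r[1] for r in rows],L[:,4]]
def fit(th,F):
  A=np.c_[np.ones_like(th),np.sin(th),np.cos(th)];p,res,*_=np.linalg.lstsq(A,F,rcond=None)
  # F=f0+A sin(th-th0)
  print('f0',p[0].round(2),'A',np.hypot(p[1],p[2]).round(2),'down at',np.degrees(np.arctan2(-p[2],p[1]))%360,'res',(F-A@p).round(2))
fit(th,F);fit(th[1:],F[1:])
# centre refit
Q=L[:,1:3];from scipy.optimize import least_squares as ls
g=ls(lambda c:np.hypot(*(Q-c[:2]).T)-.065,[0,0]);print(g.x,g.fun.round(4))
c=np.array([-.0662,.0046]);cen=(-.0012,.0035)
for a in (271,247,223,199): c=plan(c,cen,a,a-24);print(c)"
```

```text
t 15.48 e -0.0657 z 0.0010 th -89.2 Ft -15.67 Fr -1.71 Fd -1.44 r 0.0657 D 0.0003 gap 0.0262 45.1
f0 8.75 A 7.68 down at 162.46948127908078 res [ 0.23  0.13 -0.07  0.3  -0.24  0.01  0.09 -0.38 -0.12 -0.08  0.99 -0.04
 -0.47 -0.37]
f0 8.73 A 7.66 down at 162.14642860508187 res [ 0.2  -0.01  0.34 -0.23  0.01  0.08 -0.4  -0.14 -0.1   1.   -0.01 -0.43
 -0.31]
[-3.82846433e-04 -6.70820368e-05] [-0.0001 -0.0001 -0.      0.0002  0.0004  0.0001 -0.0002 -0.0003 -0.0002
  0.0002  0.0003]
271 247 [[0,0,0.34],[0,0,0],0], [[0,0.02,0.68],[0,0,0],0], [[0,0.06,1.01],[0,0,0],0], [[0,0.12,1.35],[0,0,0],0], [[0,0.19,1.68],[0,0,0],0], [[0,0.28,2.01],[0,0,0],0], [[0,0.39,2.33],[0,0,0],0], [[0,0.52,2.65],[0,0,0],0],
[-0.061  -0.0219]
247 223 [[0,0.14,0.31],[0,0,0],0], [[0,0.29,0.61],[0,0,0],0], [[0,0.47,0.9],[0,0,0],0], [[0,0.66,1.19],[0,0,0],0], [[0,0.86,1.46],[0,0,0],0], [[0,1.07,1.72],[0,0,0],0], [[0,1.3,1.98],[0,0,0],0], [[0,1.55,2.21],[0,0,0],0],
[-0.0455 -0.044 ]
223 199 [[0,0.25,0.23],[0,0,0],0], [[0,0.52,0.44],[0,0,0],0], [[0,0.8,0.64],[0,0,0],0], [[0,1.08,0.82],[0,0,0],0], [[0,1.38,0.99],[0,0,0],0], [[0,1.68,1.14],[0,0,0],0], [[0,2,1.28],[0,0,0],0], [[0,2.31,1.4],[0,0,0],0],
[-0.0224 -0.058 ]
199 175 [[0,0.33,0.1],[0,0,0],0], [[0,0.66,0.18],[0,0,0],0], [[0,0.99,0.25],[0,0,0],0], [[0,1.33,0.3],[0,0,0],0], [[0,1.67,0.33],[0,0,0],0], [[0,2.01,0.35],[0,0,0],0], [[0,2.35,0.35],[0,0,0],0], [[0,2.69,0.33],[0,0,0],0],
[ 0.0045 -0.0613]
```

Emit:
step_arm(
  deltas=[
    [[0,0,0.34],[0,0,0],0],
    [[0,0.02,0.68],[0,0,0],0],
    [[0,0.06,1.01],[0,0,0],0],
    [[0,0.12,1.35],[0,0,0],0],
    [[0,0.19,1.68],[0,0,0],0],
    [[0,0.28,2.01],[0,0,0],0],
    [[0,0.39,2.33],[0,0,0],0],
    [[0,0.52,2.65],[0,0,0],0],
  ],
)

```text
time: 16.15
tool_pos: [0.4694, 0.0949, 0.1163]
eef_rot: [0.767, 0.642, -0.001, -0.0]
ft_force: [-7.2, -0.6, -1.1]
finger_gap: 0.0265
grasp_force: 45.0
```

```bash
python3 -c "
from h import *
chk()"
```

```text
t 16.15 e -0.0605 z -0.0247 th -112.2 Ft 1.57 Fr 6.86 Fd 1.85 r 0.0653 D 0.0003 gap 0.0265 45.0
```

Emit:
step_arm(
  deltas=[
    [[0,0.14,0.31],[0,0,0],0],
    [[0,0.29,0.61],[0,0,0],0],
    [[0,0.47,0.9],[0,0,0],0],
    [[0,0.66,1.19],[0,0,0],0],
    [[0,0.86,1.46],[0,0,0],0],
    [[0,1.07,1.72],[0,0,0],0],
    [[0,1.3,1.98],[0,0,0],0],
    [[0,1.55,2.21],[0,0,0],0],
  ],
)

```text
time: 16.82
tool_pos: [0.4845, 0.0921, 0.0939]
eef_rot: [0.767, 0.642, -0.001, -0.001]
ft_force: [-7.2, -0.4, -3.7]
finger_gap: 0.0266
grasp_force: 45.0
```

```bash
python3 -c "
from h import *
chk()"
```

```text
t 16.82 e -0.0451 z -0.0471 th -136.2 Ft 2.47 Fr 7.52 Fd 1.65 r 0.0652 D 0.0005 gap 0.0266 45.0
```

Emit:
step_arm(
  deltas=[
    [[0,0.25,0.23],[0,0,0],0],
    [[0,0.52,0.44],[0,0,0],0],
    [[0,0.8,0.64],[0,0,0],0],
    [[0,1.08,0.82],[0,0,0],0],
    [[0,1.38,0.99],[0,0,0],0],
    [[0,1.68,1.14],[0,0,0],0],
    [[0,2,1.28],[0,0,0],0],
    [[0,2.31,1.4],[0,0,0],0],
  ],
)

```text
time: 17.48
tool_pos: [0.5071, 0.0878, 0.0797]
eef_rot: [0.767, 0.642, -0.001, -0.001]
ft_force: [-6.1, -1.9, -4.7]
finger_gap: 0.0263
grasp_force: 45.0
```

```bash
python3 -c "
from h import *
chk()"
```

```text
t 17.48 e -0.0221 z -0.0613 th -160.2 Ft 3.71 Fr 6.33 Fd 2.97 r 0.0652 D 0.0007 gap 0.0263 45.0
```

Emit:
step_arm(
  deltas=[
    [[0,0.33,0.1],[0,0,0],0],
    [[0,0.66,0.18],[0,0,0],0],
    [[0,0.99,0.25],[0,0,0],0],
    [[0,1.33,0.3],[0,0,0],0],
    [[0,1.67,0.33],[0,0,0],0],
    [[0,2.01,0.35],[0,0,0],0],
    [[0,2.35,0.35],[0,0,0],0],
    [[0,2.69,0.33],[0,0,0],0],
  ],
)

```text
time: 18.15
tool_pos: [0.5333, 0.0829, 0.0762]
eef_rot: [0.767, 0.642, -0.002, -0.001]
ft_force: [-7.2, -3.6, -6.5]
finger_gap: 0.0266
grasp_force: 45.0
```

```bash
python3 -c "
from h import *
chk()
c=np.array([.0045,-.0613]);cen=(-.0012,.0035)
c=plan(c,cen,175,161,6);print(c)
L=np.loadtxt('log.txt');L=L[-4:]
th=np.radians(L[:,3]);print('pred reverse',(8.7-7.67*np.sin(th-np.radians(162.3))).round(2),'meas',L[:,4])"
```

```text
t 18.15 e 0.0045 z -0.0648 th 176.0 Ft 6.92 Fr 6.08 Fd 4.81 r 0.0650 D 0.0009 gap 0.0266 45.0
175 161 [[0,0.26,-0.03],[0,0,0],0], [[0,0.52,-0.07],[0,0,0],0], [[0,0.78,-0.12],[0,0,0],0], [[0,1.04,-0.18],[0,0,0],0], [[0,1.29,-0.25],[0,0,0],0], [[0,1.55,-0.33],[0,0,0],0],
[ 0.02  -0.058]
pred reverse [1.05 1.96 4.03 6.88] meas [1.574  2.469  3.7055 6.9158]
```

Emit:
step_arm(
  deltas=[
    [[0,0.26,-0.03],[0,0,0],0],
    [[0,0.52,-0.07],[0,0,0],0],
    [[0,0.78,-0.12],[0,0,0],0],
    [[0,1.04,-0.18],[0,0,0],0],
    [[0,1.29,-0.25],[0,0,0],0],
    [[0,1.55,-0.33],[0,0,0],0],
    [[0,1.55,-0.33],[0,0,0],0],
    [[0,1.55,-0.33],[0,0,0],0],
  ],
)

```text
time: 18.82
tool_pos: [0.549, 0.08, 0.0795]
eef_rot: [0.767, 0.642, -0.001, -0.0]
ft_force: [-4.9, -3.7, -7.2]
finger_gap: 0.0263
grasp_force: 45.0
```

```bash
python3 -c "
from h import *
L=np.loadtxt('log.txt');s=np.sign(L[:,4]);e,z=L[:,1]+.0003,L[:,2]+.0001;th=np.arctan2(e,z)
A=np.c_[-s*-1,-np.sin(th),-np.cos(th)];p=np.linalg.lstsq(A,L[:,4],rcond=None)[0];print(p[0],np.hypot(p[1],p[2]),np.degrees(np.arctan2(-p[2],p[1]))%360,(L[:,4]-A@p).round(2))
chk()"
```

```text
8.736345900585112 7.571226235558426 161.5853730327096 [-0.32  0.3   0.1   0.04  0.5   0.21  0.13 -1.   -0.03  0.36  0.21  0.39
  0.42 -0.37  0.03]
t 18.82 e 0.0204 z -0.0615 th 161.6 Ft 6.20 Fr 5.49 Fd 4.47 r 0.0648 D 0.0010 gap 0.0263 45.0
```

Emit:
step_arm(
  deltas=[
    [[0,0,0],[0,0,0],0],
    [[0,0,0],[0,0,0],0],
    [[0,0,0],[0,0,0],0],
    [[0,0,0],[0,0,0],0],
    [[0,0,0],[0,0,0],0],
    [[0,0,0],[0,0,0],0],
  ],
)

```text
time: 19.32
tool_pos: [0.549, 0.08, 0.0795]
eef_rot: [0.767, 0.642, -0.001, -0.0]
ft_force: [-4.1, -4.1, -7.5]
finger_gap: 0.0263
grasp_force: 45.0
```

```bash
python3 -c "
from h import *
chk();print(abs(get_state()['joint_velocities']).max())
snap('scene','s9.png')"
```

```text
t 19.32 e 0.0204 z -0.0615 th 161.6 Ft 5.46 Fr 6.05 Fd 4.78 r 0.0648 D 0.0010 gap 0.0263 45.0
0.002326676459991105
```

View pics/s9.png

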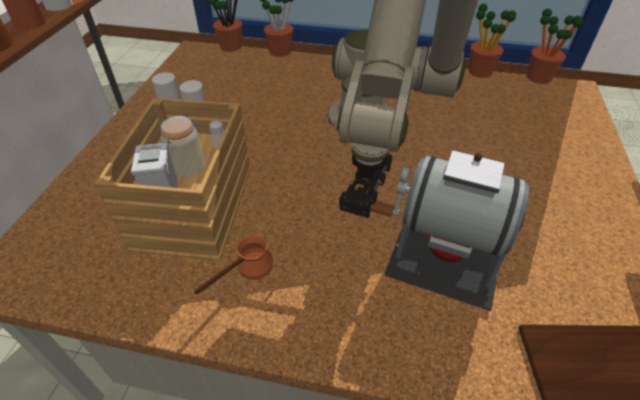

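The picture shows the gripper holding the handle at (375,205) with the crank pointing down. The bowl (447,253), cezve (253,257), jar (182,145) and tin (153,165) are where they were. I'll hand the job in.

```bash
python3 -c "
from h import *
print(close_job())"
```

```text
the job is handed in; nothing more can be done
None
```

The job is handed in: the gripper holds the crank handle still at 45 N, with the crank at 161.6° from straight up, where the felt forces put the door straight down (fits gave 161.6–162.5°); the bowl, cezve, jar and tin stand where they were, and it took about 19 s, though the first close missed because the real fingertips sit about 33 mm above the reported TCP.

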